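# Cover the conveyor's control box and try its push-pull switch

### The arm

A 6-joint arm with a two-finger parallel gripper is mounted at the origin on the work surface. World frame = base frame: x ahead of the robot, y to its left, z up, the work surface at z = 0. Lengths are in m, angles in rad, forces in N, time in s.
With the tool pointing down it reaches from about 0.375 to 0.9 m from the base axis. Payload 3.1 kg.
Tool frame: the origin (TCP) lies between the finger pads; the fingertips stand 11 mm ahead of it and the grasp point (between the pads) lies 8 mm behind it; z points along the fingers, y is the line along which they close (so a half turn about z gives the same grasp; the last joint's range is limited). The gripper opens to 85 mm and grips with 20 to 120 N. Pads are 22 mm wide; open, the fingers measure 114 mm over their backs; the gripper's body (76 mm by 85 mm) begins 54 mm behind the grasp point. The pads swing forward as they close: fully open they stand 13 mm farther back than shut.
Start: joints at [-1.456, 0.527, 1.433, -0, 1.181, -0.178], TCP at [0.18, -0.598, 0.242] pointing down, gripper open.
Joint ranges: [-3.08, 3.08], [-0.75, 2.2], [0.22, 2.44], [-1.43, 4.57], [0, 2.65], [-2.85, 2.85]. Speed limits (rad/s): [2.79, 2.79, 3.14, 3.14, 3.14, 3.14].

### API

Orientations are given as a unit quaternion [x, y, z, w].
In Python, from plant import ctrl gives the robot as it stands.
- The arm moves only by the shell command python3 -m inch 'ROWS' [OPENING] [FORCE]. ROWS is a JSON object of lists of equal length, an entry for each row: "linear": the shift along the tool's x, y, z in mm, a list of three; "twist": the turn, a rotation vector about the tool's x, y, z in degrees, a list of three. A call has exactly 8 rows; each row is the pose to reach, as a shift and turn from the pose commanded when the call began, along the tool's axes at that moment; what a row does not reach only later rows make up. A row lasts 1/8 s, in which the tool goes at most 62.5 mm and 10.7 degrees, less where a joint would pass 70% of its speed; a pose out of reach is approached as far as the arm can. A call with a gripper value outside its range is refused whole. OPENING is the gripper command: -1 is shut, 1 is fully open, values between are in proportion, set as the call begins (- or left out, the last holds). The fingers move at their own pace and stop on an object; FORCE is the grip in N (left out, the last holds). Time passes only in rows, so rows that repeat a pose let the fingers close, or fill a call up. It gives the time, the measured TCP pose, the force, the opening and the grip force at its end, in the units of the state.
- ctrl.sense(): the state, without advancing time (a new reading comes with each control period).
- ctrl.capture(name): name is "scene" or "top" or "wrist"; returns a dict with "frame" (384x512x3 uint8, red, green, blue), "z_map" (384x512 float32, m along the optical axis (not along the pixel's ray), 0 where there is no reading), "fx", "fy", "cx", "cy" (pixels), "dist" ([k1, k2, p1, p2, k3] as OpenCV has them; the pictures are not rectified), "camera_from_world" (4x4, takes a point from world to camera coordinates); the wrist camera has in their place "tool_from_camera" (4x4, takes a point from camera to tool coordinates, whose origin is the TCP and whose axes are the flange's). Camera axes: x right, y up, looking along -z (the intrinsics and any distortion apply to the point x, -y, -z); pixel columns grow to the right and rows downward; lengths in m; the calibration is good to about 2 mm. A picture is of the moment at which its call begins: read the wrist's pose just before it.
- ctrl.sign_off(): hands the job in; it is judged then, once.
The state is a dict: "clock": time; "joint_pos": joint angles; "qvel": joint speeds; "tau": joint torques, N m; "eef_pos": TCP position; "ee_rot": TCP orientation; "wrist_force": force on the tool from outside, world axes, zero at the start; "moment": the same for the moment, N m; "grip_width": opening from 0.0 (shut) to 1.0 (fully open); "gripper_force": force on a finger pad.
Only numpy, scipy, OpenCV 4.12 (cv2) and the standard library are available. Lean on these libraries where they do the work, as an engineer would, in place of code of your own. Each camera call takes 0.05 s, during which the arm holds its last target. There are 200 camera calls.

### The job

The wiring in the conveyor's control box is finished. Set the loose cover plate back on its two locating pins so that it lies flat over the open terminal compartment, without dropping it, and only then try the switch: pull the mushroom knob out to its detent, let go to see that it stays out, then push it fully back in so that the conveyor is left off. Leave the other things on the bench where they are.

Things in the scene. Friction and masses are not known exactly. Their poses are not given: they have to be found in the camera images.
- station: The conveyor's grey metal control box, 130 mm (x) x 260 mm (y) x 75 mm high, screwed to the bench: fixed, but at another place and yaw each time. Origin at the centre of its underside, on the bench; x its short side, y its long side, z up. In its flat top: an open terminal compartment centred 55 mm along -y, the push-pull switch 75 mm along +y.
- seat (a point): Centre of the compartment's opening (72 mm in x, 76 mm in y, 45 mm deep), level with the box's top face, 75 mm above the bench; axes as the box. Cover in place: underside centre at this point, its x along this x (either way round: a half turn makes no difference).
- pin (a point): Foot of one of the two upright steel locating pins, on the top face: 46 mm from seat along +x; the other is 46 mm along -x. Each is 6 mm thick and 14 mm tall; the top 4 mm taper to 2.4 mm.
- cover: The loose cover plate, 112 mm (x) x 100 mm (y) x 4 mm, grey painted metal, roughly 0.25 kg, lying flat on the bench, handle up, left or right of the box. Origin at the centre of its underside, z up. Two 10 mm through holes, 46 mm from the centre along +x and -x.
- cover_grip (a point): Centre of the bar of the cover's steel bow handle, 28 mm above the plate's underside (24 mm above its upper face); axes as the cover. The bar is round, 10 mm thick, and runs along x between legs 64 mm apart; it can be pinched across y from above.
- knob (a joint): Position of the switch in m, sliding straight up out of the top face: 0 = fully in (off, as it starts), 0.012 = out at its detent (on). Bistable: a spring drives it to the nearer end and holds it there with about 7 N; pulling or pushing it takes about 8 N, and past half-way (6 mm) it snaps over by itself.
- knob_head (a point): Centre of the switch's black mushroom head, half-way up it; moves with it; axes as the box. Head: round, 40 mm across, 16 mm tall (flat top 8 mm above this point, underside 8 mm below). In: this point is 23 mm above the box's top face; out: 35 mm. Below it a stem 18 mm thick and a fixed collar 30 mm across, 5 mm high.
- duster_center (a point): Centre of a spray duster can, 66 mm across, about 200 mm tall, upright: a bystander.
- carton_center (a point): Centre of a small closed cardboard carton 120 x 90 x 60 mm high: a bystander, lying on the other side of the box from the cover.
- driver_grip (a point): Handle of a screwdriver, 160 mm long, lying on the bench: a bystander.
- basket_center (a point): Centre of a white plastic basket 110 x 180 x 60 mm high, beyond the box: a bystander.
There are look-alikes about, which are no part of the job. There is more than one size of the cover; the one meant has the size given above.

How it is judged:
By the outcome, as a careful person would: the job done as asked, in the order asked, and still so for the second after the job is handed in, with the robot touching nothing.
It also fails if it takes over 64 s, if anything falls off the work surface, if the arm or the gripper's body presses on something with over 40 N, if the wrist force passes 120 N, or if a joint passes its speed limit or range.

## Working session

There is one attempt and no reset: what is moved stays moved. The work goes in short steps, Python scripts to look and compute and a shell command to move; the robot and the scene stay as the last step left them, time stands still between calls to the robot, and variables do not carry over. Pictures are saved under pics/ and viewed, at most 10 in all, crops included, and the job is handed in when it is done.

```bash
mkdir -p pics; ls
cat > h.py <<'E'
import numpy as np, cv2, pickle
from scipy.spatial.transform import Rotation as R
def cap(name):
    from plant import ctrl
    s=ctrl.sense(); c=ctrl.capture(name)
    if name=="wrist":
        T=np.eye(4);T[:3,:3]=R.from_quat(s["ee_rot"]).as_matrix();T[:3,3]=s["eef_pos"]
        c["W"]=T@c["tool_from_camera"]
    else: c["W"]=np.linalg.inv(c["camera_from_world"])
    pickle.dump(c,open(f"{name}.pkl","wb"))
    return c
def cloud(c):
    K=np.array([[c["fx"],0,c["cx"]],[0,c["fy"],c["cy"]],[0,0,1.]])
    h,w=c["z_map"].shape
    u,v=np.meshgrid(np.arange(w),np.arange(h))
    n=cv2.undistortPoints(np.stack([u.ravel(),v.ravel()],1).astype(float)[:,None],K,np.array(c["dist"],float))[:,0]
    z=c["z_map"].ravel()
    P=np.stack([n[:,0]*z,-n[:,1]*z,-z],1)@c["W"][:3,:3].T+c["W"][:3,3]
    P[z==0]=np.nan
    return P.reshape(h,w,3)
def save(c,f): cv2.imwrite("pics/"+f,c["frame"][...,::-1])
E
python3 - <<'E'
from h import *
from plant import ctrl
print(ctrl.sense())
a=cap("scene");b=cap("top")
cv2.imwrite("pics/a.png",np.vstack([a["frame"],b["frame"]])[...,::-1][:, :])
im=cv2.imread("pics/a.png");cv2.imwrite("pics/a1.png",im[:384]);cv2.imwrite("pics/a2.png",cv2.resize(im[384:],(800,600)))
E
```

```text
pics
{'clock': 0.0, 'joint_pos': array([-1.45651758e+00,  5.28461950e-01,  1.43393193e+00,  1.71258308e-06,
        1.18137074e+00, -1.78505341e-01]), 'qvel': array([-0.00146318,  0.00069642, -0.00167182, -0.00085923,  0.00084877,
       -0.00138326]), 'tau': array([ 4.89847807e-04, -4.42348731e+01, -1.78027850e+01, -4.67623158e-04,
        8.54871178e-03,  7.05363874e-06]), 'eef_pos': array([ 0.18033119, -0.59768825,  0.24132675]), 'ee_rot': array([ 9.89303272e-01,  1.45869315e-01,  3.56600528e-05, -1.08540183e-03]), 'wrist_force': array([ 0.91242917, -0.06692917, -0.04972634]), 'moment': array([-0.00098068, -0.00617824, -0.00824149]), 'gripper_force': 0.0, 'grip_width': 1.000776872883348}
```

View pics/a1.png

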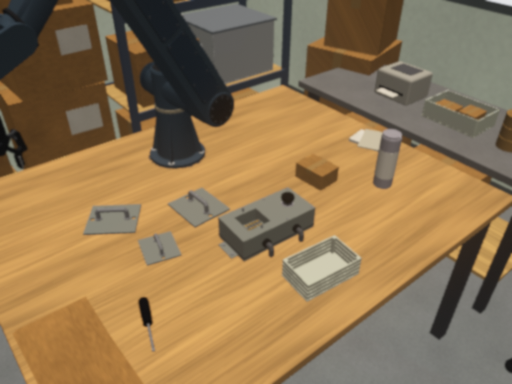

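View pics/a2.png

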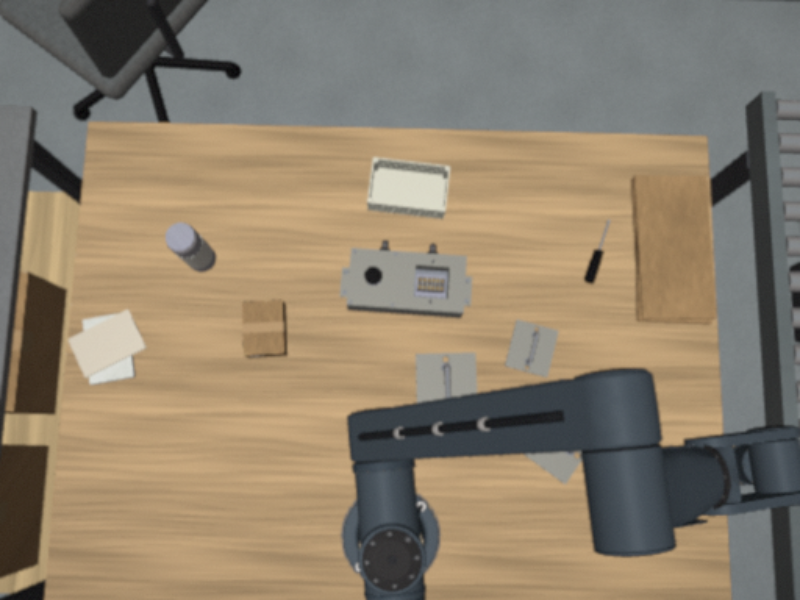

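Scene: three grey plates with handles at scene pixels (112,218), (198,205) and (158,247). The box is at (266,222) and the knob at (288,198). In the enlarged top view the knob is at (373,275) and the compartment at (432,282). I'll measure each plate's size.

Run:
```python
from h import *
for n in("scene","top"):
    c=pickle.load(open(n+".pkl","rb"));P=cloud(c)
    hsv=cv2.cvtColor(c["frame"],cv2.COLOR_RGB2HSV)
    g=(hsv[...,1]<60)&(P[...,2]<0.10)&(P[...,2]>-0.02)&(P[...,0]>0.1)&(P[...,0]<1.0)&(abs(P[...,1])<.6)
    k,L,st,ce=cv2.connectedComponentsWithStats(g.astype(np.uint8),connectivity=4)
    print(n)
    for i in range(1,k):
        if st[i,4]<120: continue
        Q=P[L==i]; r=cv2.minAreaRect(Q[:,:2].astype(np.float32)*1000)
        print(ce[i].round(),st[i,4],np.round(r[0]),np.round(r[1]),round(r[2],1),'z',np.round(np.nanpercentile(Q[:,2],[5,50,95])*1000))
    if n=="top":
        Q=P[(P[...,2]>0.065)&(P[...,2]<0.082)&(P[...,0]>.4)&(P[...,0]<.85)&(abs(P[...,1])<.3)]
        print("boxtop",cv2.minAreaRect(Q[:,:2].astype(np.float32)*1000),np.median(Q[:,2]))
        Q=P[(P[...,2]>0.09)&(P[...,2]<0.125)&(P[...,0]>.4)&(P[...,0]<.85)&(abs(P[...,1])<.3)]
        print("knob",len(Q),cv2.minAreaRect(Q[:,:2].astype(np.float32)*1000),np.median(Q[:,2]))
im=pickle.load(open("scene.pkl","rb"))["frame"][170:290,70:330,::-1]
cv2.imwrite("pics/b.png",cv2.resize(im,(780,360),interpolation=cv2.INTER_CUBIC))
```

```text
scene
[384. 175.] 375 [630. 428.] [56. 24.] 41.7 z [14. 57. 97.]
[198. 207.] 1129 [ 330. -125.] [153. 136.] 2.4 z [ 4.  7. 43.]
[264. 224.] 3740 [578. -38.] [277. 166.] 87.5 z [13. 72. 78.]
[113. 219.] 1269 [ 219. -365.] [150. 139.] 55.6 z [ 4.  7. 43.]
[159. 248.] 832 [ 421. -318.] [ 95. 111.] 75.4 z [ 2.  5. 31.]
[321. 267.] 2926 [787. -29.] [184. 114.] 84.6 z [ 3. 25. 60.]
[145. 313.] 123 [ 625. -466.] [12. 81.] 70.3 z [16. 25. 28.]
top
[261. 120.] 1703 [793. -26.] [188. 125.] 83.9 z [-1.  8. 62.]
[260. 180.] 3009 [573. -26.] [304. 158.] 87.1 z [ 9. 73. 81.]
[130. 167.] 136 [598. 434.] [23. 60.] 41.6 z [13. 57. 95.]
[ 85. 222.] 203 [403. 582.] [ 36. 135.] 89.9 z [ 4. 15. 23.]
[340. 223.] 866 [ 422. -316.] [102. 113.] 75.7 z [-2.  5. 28.]
[284. 240.] 1076 [ 352. -120.] [107. 136.] 1.9 z [-1.  6. 42.]
[356. 296.] 425 [ 183. -364.] [115.  80.] 55.3 z [-2.  6. 13.]
boxtop ((636.2376708984375, 93.06077575683594), (384.23565673828125, 482.6195373535156), 11.229157447814941) 0.07477870449983759
knob 112 ((563.9094848632812, 49.600120544433594), (36.35359573364258, 38.12870788574219), 25.33548927307129) 0.10571369995030999
```

View pics/b.png

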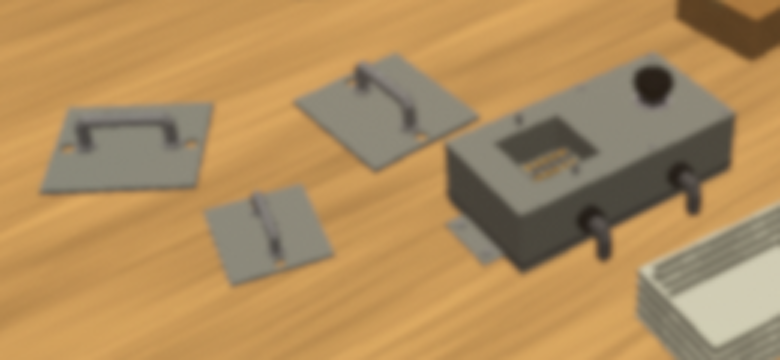

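Likely look-alikes: the plates at scene (112,218) and (198,205), both about 140 mm across with a 43 mm handle. The plate at (158,247) measures about 112x101 mm with a handle top near 31 mm, which fits the description, so I choose that one. I'll move above it and check with the wrist camera.

```bash
python3 -m inch '{"linear":[[42,-27,0],[84,-54,0],[126,-80,0],[168,-107,0],[210,-134,0],[252,-161,0],[290,-185,0],[312,-199,0]],"twist":[[0,0,4],[0,0,8],[0,0,12],[0,0,16],[0,0,20],[0,0,24],[0,0,28],[0,0,31]]}' 1
python3 - <<'E'
from h import *
c=cap("wrist");save(c,"w1.png");P=cloud(c)
hsv=cv2.cvtColor(c["frame"],cv2.COLOR_RGB2HSV)
g=(hsv[...,1]<60)&(P[...,2]<0.015)&(np.hypot(P[...,0]-.421,P[...,1]+.317)<.1)
Q=P[g];print(len(Q),cv2.minAreaRect(Q[:,:2].astype(np.float32)*1000))
b=P[(P[...,2]>0.024)&(P[...,2]<.045)&(np.hypot(P[...,0]-.421,P[...,1]+.317)<.06)]
print(len(b),cv2.minAreaRect(b[:,:2].astype(np.float32)*1000),np.percentile(b[:,2],[5,50,98]))
E
```

```text
clock: 1.1
eef_pos: [0.4226, -0.3156, 0.242]
ee_rot: [0.992, -0.124, -0.0, -0.001]
wrist_force: [-0.2, -0.5, 0.1]
grip_width: 1.003
gripper_force: 0.0
7937 ((421.7391357421875, -314.1512451171875), (100.42607879638672, 111.65412902832031), 75.72421264648438)
631 ((421.63238525390625, -315.9205627441406), (9.42145824432373, 72.77283477783203), 75.57918548583984) [0.02889974 0.03316905 0.03515974]
```

View pics/w1.png

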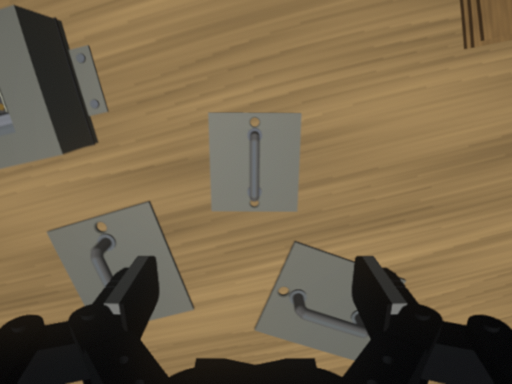

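The wrist view shows the chosen plate alone at (255,162). It measures 100.4x111.7 mm, the handle is aligned with the tool, and the holes are at (255,122) and (254,204). The choice is right, so I'll descend and grip.

```bash
python3 -m inch '{"linear":[[0,0,35],[-1,0,75],[-1,0,115],[-1,0,150],[-1,0,180],[-1,0,203],[-1,0,215],[-1,0,219]],"twist":[[0,0,0],[0,0,0],[0,0,0],[0,0,0],[0,0,0],[0,0,0],[0,0,0],[0,0,0]]}' 0.2
python3 -m inch '{"linear":[[0,0,0],[0,0,0],[0,0,0],[0,0,0],[0,0,0],[0,0,0],[0,0,0],[0,0,0]],"twist":[[0,0,0],[0,0,0],[0,0,0],[0,0,0],[0,0,0],[0,0,0],[0,0,0],[0,0,0]]}' -1 70
```

```text
clock: 2.15
eef_pos: [0.4205, -0.3176, 0.0227]
ee_rot: [0.992, -0.124, -0.0, -0.0]
wrist_force: [-0.8, -0.7, -0.1]
grip_width: 0.602
gripper_force: 0.0
clock: 3.15
eef_pos: [0.421, -0.3177, 0.0243]
ee_rot: [0.992, -0.124, 0.0, 0.0]
wrist_force: [0.1, 1.3, 6.8]
grip_width: 0.09
gripper_force: 68.4
```

```bash
python3 -m inch '{"linear":[[0,0,-8],[0,0,-25],[0,0,-55],[0,0,-90],[0,0,-130],[0,0,-170],[0,0,-200],[0,0,-220]],"twist":[[0,0,0],[0,0,0],[0,0,0],[0,0,0],[0,0,0],[0,0,0],[0,0,0],[0,0,0]]}' -1 70
python3 -m inch '{"linear":[[-5,-20,0],[-13,-52,0],[-21,-85,0],[-30,-120,0],[-39,-155,0],[-47,-188,0],[-54,-215,0],[-58,-230,0]],"twist":[[0,0,-1],[0,0,-3],[0,0,-5],[0,0,-7],[0,0,-9],[0,0,-10],[0,0,-11],[0,0,-11]]}' -1 70
python3 - <<'E'
from h import *
c=cap("wrist");save(c,"w2.png")
P=cloud(c)
Q=P[(P[...,2]>0.07)&(P[...,2]<0.08)&(P[...,0]>.4)&(P[...,1]>-.2)&(P[...,1]<.2)]
print(len(Q),cv2.minAreaRect(Q[:,:2].astype(np.float32)*1000),np.median(Q[:,2]))
E
```

```text
clock: 4.15
eef_pos: [0.4206, -0.3174, 0.2458]
ee_rot: [0.992, -0.124, 0.001, 0.001]
wrist_force: [0.1, 0.4, -3.9]
grip_width: 0.088
gripper_force: 68.3
clock: 5.15
eef_pos: [0.4189, -0.0775, 0.2424]
ee_rot: [1.0, -0.027, -0.002, -0.001]
wrist_force: [0.3, 0.2, -2.4]
grip_width: 0.086
gripper_force: 68.4
22320 ((532.5179443359375, -22.8585205078125), (262.4633483886719, 81.0831298828125), 85.82049560546875) 0.07617591003448063
```

View pics/w2.png

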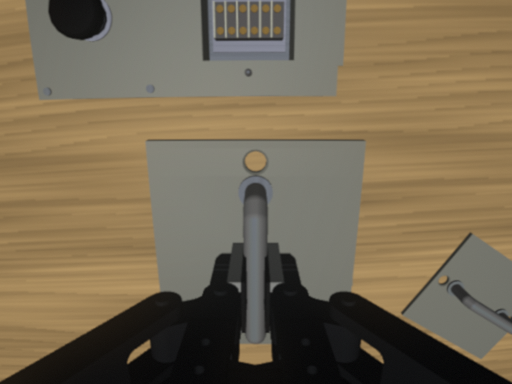

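The wrist view shows the cover held level, its front hole at (256,161). The -x pin is at (248,72), the compartment at (248,30) and the knob at (78,15). I'll compute the yaws and offsets.

```bash
cat >> h.py <<'E'
def ray(c,uv,z):
    K=np.array([[c["fx"],0,c["cx"]],[0,c["fy"],c["cy"]],[0,0,1.]])
    n=cv2.undistortPoints(np.array(uv,float).reshape(-1,1,2),K,np.array(c["dist"],float))[:,0]
    d=np.c_[n[:,0],-n[:,1],-np.ones(len(n))]@c["W"][:3,:3].T; o=c["W"][:3,3]
    return o+d*((z-o[2])/d[:,2])[:,None]
E
python3 - <<'E'
from h import *
from plant import ctrl
s=ctrl.sense();rot=R.from_quat(s["ee_rot"]);print(s["eef_pos"],np.degrees(np.arctan2(*rot.as_matrix()[1::-1,0])),rot.as_matrix()[:,2])
c=pickle.load(open("wrist.pkl","rb"));P=cloud(c);print("cam",c["W"][:3,3])
g=cv2.cvtColor(c["frame"],cv2.COLOR_RGB2GRAY).astype(int);z=P[...,2]
def edge(mask,cols,zz):
    pts=[]
    for u in cols:
        r=np.where(mask[:,u])[0]
        pts.append((u,r))
    return pts
# box near edge
m=(z>.07)&(z<.082)
e=[(u,np.where(m[:130,u])[0].max()+.5) for u in range(60,320,4)]
W=ray(c,e,.075);p=np.polyfit(W[:,1],W[:,0],1);r=W[:,0]-np.polyval(p,W[:,1]);k=abs(r)<.002;p=np.polyfit(W[k,1],W[k,0],1)
print("box yaw(x axis)",-np.degrees(np.arctan(p[0])),"edge x at y=-.08",np.polyval(p,-.08),r.std())
# plate
pm=(z>.20)&(z<.25)
zz=z[150:280,170:230];print("plate top z",np.nanmedian(zz), "left/right",np.nanmedian(z[160:240,165:185]),np.nanmedian(z[160:240,325:345]),"front/back",np.nanmedian(z[145:155,170:340]),np.nanmedian(z[260:275,180:210]))
zt=np.nanmedian(zz)
pm=abs(z-zt)<.02
e=[(u,np.where(pm[100:,u])[0].min()+99.5) for u in range(156,358,4)]
W=ray(c,e,zt);p=np.polyfit(W[:,1],W[:,0],1);print("plate yaw",-np.degrees(np.arctan(p[0])),"edge x mid",np.polyval(p,s["eef_pos"][1]))
# hole: non-plate colour
sat=cv2.cvtColor(c["frame"],cv2.COLOR_RGB2HSV)[...,1]
v,u=np.where(sat[146:176,238:274]>70);h=[u.mean()+238,v.mean()+146];print("hole px",h,len(u),u.min()+238,u.max()+238,v.min()+146,v.max()+146)
print("hole top",ray(c,[h],zt),"under",ray(c,[h],zt-.002))
# pin
print(g[62:84,238:260:1][::2])
print((z[62:84:3,240:258:3]*1000).round())
E
```

```text
[ 0.41886516 -0.07652441  0.24252189] -3.1143121160335663 [-0.00330522  0.00314712 -0.99998959]
cam [ 0.49570625 -0.08223744  0.37492656]
box yaw(x axis) -2.826145856751872 edge x at y=-.08 0.4916436588955467 0.0003502500001334812
plate top z 0.22325088037910107 left/right 0.2231843733661722 0.22324884065030323 front/back 0.22309902775960494 0.2232457573484394
plate yaw -3.1142814363202915 edge x mid 0.47486595373701734
hole px [np.float64(255.01445086705203), np.float64(160.8757225433526)] 346 245 265 151 171
hole top [[ 0.46483796 -0.08030553  0.22325088]] under [[ 0.46443093 -0.08028006  0.22125088]]
[[131 131 130 130 132 132 131 131 132 131 132 131 132 131 130 131 130 130
  130 131 130 130]
 [131 130 130 131 131 132 131 132 131 131 131 130 130 131 131 130 131 130
  130 131 131 130]
 [132 131 130 131 131 132 132 131 132 132 132 132 131 132 130 131 130 131
  130 131 130 130]
 [131 132 131 131 131 130 131 127 118 110 107 114 122 129 131 131 130 131
  131 131 131 131]
 [131 132 131 132 132 130 119 100  87  85  85  78  82 104 124 131 130 130
  132 131 131 131]
 [131 132 131 132 131 127 112  93  93 102 102  88  72  87 115 128 131 131
  131 131 131 131]
 [132 131 132 132 132 130 122 101  82  76  72  67  72  94 119 129 131 131
  132 131 131 132]
 [132 132 132 131 132 132 131 128 116 103  97 103 114 125 130 132 131 131
  131 130 131 130]
 [132 132 132 132 132 132 132 132 133 133 133 131 132 132 131 131 132 131
  131 131 132 130]
 [132 132 133 132 132 132 132 131 132 132 132 132 132 132 131 131 132 131
  132 131 131 131]
 [133 132 132 132 131 132 131 133 132 132 132 133 131 131 132 131 131 131
  131 131 130 132]]
[[76. 77. 75. 76. 77. 76.]
 [75. 75. 76. 77. 76. 77.]
 [76. 77. 77. 77. 76. 76.]
 [76. 75. 88. 90. 88. 76.]
 [77. 77. 88. 90. 83. 76.]
 [76. 76. 77. 75. 76. 76.]
 [76. 77. 76. 78. 76. 77.]
 [77. 77. 77. 77. 77. 76.]]
```

Run:
```python
from h import *
from plant import ctrl
c=pickle.load(open("wrist.pkl","rb"));s=ctrl.sense();M=R.from_quat(s["ee_rot"]).as_matrix()
pin=ray(c,[[247.7,72.3]],.089)[0];ax=np.array([np.cos(np.radians(-2.83)),np.sin(np.radians(-2.83)),0])
hole=ray(c,[[255.0,160.9]],.2232-.001)[0]
far=pin+.092*ax;d=far-hole;d[2]=0
print(pin,far,"seat",pin+.046*ax,"edge-based x", .4916+.065,"move mm tool",M.T@d*1000)
```

```text
[ 0.51021867 -0.07668712  0.089     ] [ 0.60210647 -0.08122941  0.089     ] seat [ 0.55616257 -0.07895827  0.089     ] edge-based x 0.5566 move mm tool [137.34077459  -6.52802968  -0.45741791]
```

```bash
python3 -m inch '{"linear":[[15,-1,0],[40,-2,0],[68,-3,0],[95,-4,10],[120,-6,30],[132,-6.5,60],[137,-6.5,90],[137,-6.5,104]],"twist":[[0,0,0],[0,0,0],[0,0,0],[0,0,-0.3],[0,0,-0.3],[0,0,-0.3],[0,0,-0.3],[0,0,-0.3]]}' -1 70
python3 - <<'E'
from h import *
from plant import ctrl
s=ctrl.sense();print(s["eef_pos"],R.from_quat(s["ee_rot"]).as_matrix()[:,2])
c=cap("wrist");P=cloud(c);z=P[...,2]
cv2.imwrite("pics/w3.png",np.hstack([cv2.resize(c["frame"][130:190,225:285,::-1],(400,400),interpolation=cv2.INTER_NEAREST),cv2.resize(c["frame"][...,::-1],(400,300))[:,:400] if 0 else cv2.copyMakeBorder(cv2.resize(c["frame"][...,::-1],(400,300)),0,100,0,0,cv2.BORDER_CONSTANT)]))
print((z[148:176:2,242:270:2]*1000).round().astype(int))
print("cam",c["W"][:3,3], "plate",np.nanmedian(z[160:240,165:185]))
E
```

```text
clock: 6.2
eef_pos: [0.5588, -0.0825, 0.1371]
ee_rot: [1.0, -0.026, -0.001, -0.0]
wrist_force: [1.5, -0.2, -2.9]
grip_width: 0.088
gripper_force: 68.5
[ 0.55879648 -0.08254653  0.13707535] [-1.74077395e-03  4.17954884e-04 -9.99998398e-01]
[[                 119                  118                  118
                   117                  118                  117
                   119                  117                  118
                   118                  117                  119
                   118                  118]
 [                 118                  118                  116
                   118                  117                  118
                   117                  116                  119
                   117                  118                  118
                   119                  117]
 [                 117                  117                  117
                   117                  117                   86
                    87                   76                   76
                   116                  116             
[... 2837 characters left out ...]
  118                  117
                   118                  116                  117
                   117                  117                  117
                   118                  118                  118
                   118                  116]
 [                 117                  119                  118
                   117                  117                  117
                   118                  118                  119
                   119                  119                  118
                   118                  119]]
cam [ 0.63538982 -0.08696238  0.26971251] plate 0.11790423842490744<stdin>:6: RuntimeWarning: invalid value encountered in cast
```

View pics/w3.png

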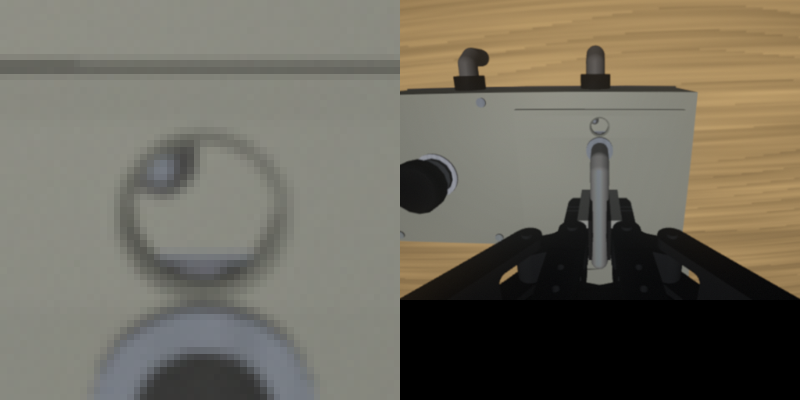

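The picture shows the hole rim centred at about (255.5,161) and the pin tip through it at about (249,155), so the cover is a few mm off. I'll compute that.

Run:
```python
from h import *
from plant import ctrl
c=pickle.load(open("wrist.pkl","rb"));s=ctrl.sense();M=R.from_quat(s["ee_rot"]).as_matrix();print(s["eef_pos"],s["qvel"].round(3))
pin=ray(c,[[249.3,155.2]],.089)[0];hole=ray(c,[[255.5,161.2]],.1174)[0]
print(pin,hole,"move",M.T@(pin-hole)*1000)
z=cloud(c)
# yaw of box far edge
zz=z[...,2];m=(zz>.07)&(zz<.082)
e=[(u,np.where(m[:135,u])[0].min()-.5) for u in range(190,420,5)];W=ray(c,e,.075);p=np.polyfit(W[:,1],W[:,0],1);r=W[:,0]-np.polyval(p,W[:,1]);k=abs(r)<.0015;p=np.polyfit(W[k,1],W[k,0],1)
print("box yaw",-np.degrees(np.arctan(p[0])),k.mean(),"far edge x",np.polyval(p,-.08))
pm=abs(zz-.1179)<.012
e=[(u,np.where(pm[100:,u])[0].min()+99.5) for u in range(170,345,5)];W=ray(c,e,.1179);p=np.polyfit(W[:,1],W[:,0],1);print("plate yaw",-np.degrees(np.arctan(p[0])),"edge x",np.polyval(p,-.08))
```

```text
[ 0.55762839 -0.08211419  0.13609466] [ 0.003 -0.042  0.007 -0.001  0.061 -0.001]
[ 0.60219794 -0.08207996  0.089     ] [ 0.60448517 -0.08552743  0.1174    ] move [-2.34715178 -3.29315855 28.41341999]Traceback (most recent call last):
  File "<stdin>", line 9, in <module>
    return umr_minimum(a, axis, None, out, keepdims, initial, where)
ValueError: zero-size array to reduction operation minimum which has no identity
```

```bash
python3 -m inch '{"linear":[[-0.5,-1,2],[-1,-2.5,6],[-1.5,-3.3,10],[-1.5,-3.3,11],[-1.5,-3.3,11],[-1.5,-3.3,11],[-1.5,-3.3,11],[-1.5,-3.3,11]],"twist":[[0,0,0],[0,0,0],[0,0,0],[0,0,0],[0,0,0],[0,0,0],[0,0,0],[0,0,0]]}' -1 70
python3 - <<'E'
from h import *
from plant import ctrl
s=ctrl.sense();M=R.from_quat(s["ee_rot"]).as_matrix();print(s["eef_pos"],s["qvel"].round(3),M[:,2])
c=cap("wrist");P=cloud(c);zz=P[...,2]
zt=np.nanmedian(zz[160:240,165:185]);print("plate top",zt)
reg=zz[142:176,238:274];hm=reg<zt-.008
v,u=np.where(hm);hp=[(u.min()+u.max())/2+238,(v.min()+v.max())/2+142]
v,u=np.where(hm&(reg>.084));pp=[u.mean()+238,v.mean()+142];print("hole",hp,"pin",pp,len(u))
print("move",M.T@(ray(c,[pp],.088)[0]-ray(c,[hp],zt)[0])*1000, ray(c,[pp],.088))
m=(zz>.07)&(zz<.082)
e=[(u,np.where(m[:140,u])[0]) for u in range(150,400,5)];e=[(u,r.min()-.5) for u,r in e if len(r)];W=ray(c,e,.075);p=np.polyfit(W[:,1],W[:,0],1);r=W[:,0]-np.polyval(p,W[:,1]);k=abs(r)<.0015;p=np.polyfit(W[k,1],W[k,0],1)
print("box yaw",-np.degrees(np.arctan(p[0])),k.mean(),"far edge x",np.polyval(p,-.08))
print("tool yaw",np.degrees(np.arctan2(M[1,0],M[0,0])))
cv2.imwrite("pics/w4.png",cv2.resize(c["frame"][130:190,225:285,::-1],(400,400),interpolation=cv2.INTER_NEAREST))
E
```

```text
clock: 7.25
eef_pos: [0.5569, -0.0782, 0.1284]
ee_rot: [1.0, -0.026, 0.0, 0.0]
wrist_force: [0.6, -0.6, -4.9]
grip_width: 0.09
gripper_force: 68.5
[ 0.55689866 -0.07822694  0.12837612] [-0.001  0.001 -0.     0.    -0.001  0.   ] [ 1.26184782e-04 -5.39484836e-05 -9.99999991e-01]
plate top 0.10923282580173414
hole [np.float64(255.5), np.float64(161.0)] pin [np.float64(256.66129032258067), np.float64(154.75806451612902)] 62
move [-0.97298068  0.63423996 21.2327308 ] [[ 0.60181019 -0.08175877  0.088     ]]
box yaw -2.9981684585080686 1.0 far edge x 0.6221204008874645
tool yaw -2.923742640132112
```

View pics/w4.png

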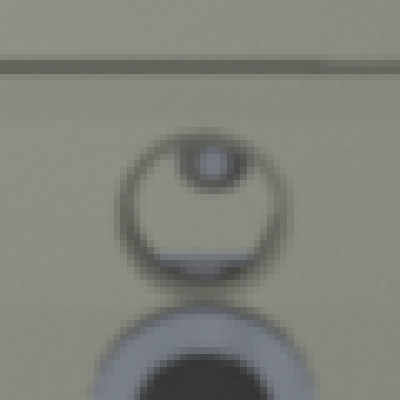

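Now the tip is at about (256.5,154.5) and the hole at (255.5,161), leaving a residual of (-1.0,+0.6) mm. The yaw matches. I'll lower the cover onto the pins.

```bash
python3 -m inch '{"linear":[[-0.5,0.3,0],[-0.9,0.6,2],[-0.9,0.6,6],[-0.9,0.6,11],[-0.9,0.6,16],[-0.9,0.6,20],[-0.9,0.6,23],[-0.9,0.6,24]],"twist":[[0,0,0],[0,0,0],[0,0,0],[0,0,0],[0,0,0],[0,0,0],[0,0,0],[0,0,0]]}' -1 70
python3 - <<'E'
from h import *
c=cap("wrist");P=cloud(c);zz=P[...,2]
print(np.nanmedian(zz[160:240,165:185]),np.nanmedian(zz[160:240,325:345]),np.nanmedian(zz[145:152,180:330]))
print((np.nan_to_num(zz[146:176:2,242:270:2])*1000).round().astype(int))
E
```

```text
clock: 8.3
eef_pos: [0.5559, -0.0787, 0.1041]
ee_rot: [1.0, -0.025, -0.0, -0.0]
wrist_force: [0.3, -0.8, -3.5]
grip_width: 0.086
gripper_force: 68.5
0.0849457635777369 0.08488870537954593 0.08486713903944407
[[84 85 87 84 85 85 85 86 84 86 86 86 84 85]
 [85 85 85 85 83 85 86 86 85 85 85 84 84 85]
 [85 85 85 85 85 85 84 85 85 85 86 85 85 84]
 [86 85 85 85 83 79 82 83 81 83 85 85 84 85]
 [85 85 86 84 76 85 86 88 86 85 76 84 85 87]
 [85 84 83 76  0 87 87 89 88 87 83 77 84 85]
 [87 85 77 77 86 88 89 90 87 88 86 77 84 84]
 [84 85 75 76 87 87 89 90 91 89 87 76 76 85]
 [85 84 76 76 86 89 91 90 89 88 87 77 81 84]
 [85 84 76 76 76 88 90 90 90 87 75 76 84 85]
 [85 84 83 77 76 76 86 87 86 77 76 77 84 84]
 [84 84 85 82 76 76 77 76 77 77 76 83 85 85]
 [84 84 84 84 82 75 77 76 75 81 84 84 86 85]
 [85 85 85 84 84 84 83 83 84 84 85 85 85 85]
 [85 86 84 85 85 85 85 83 85 85 86 84 84 86]]
```

The pin is through the hole with no force on the wrist. I'll lower the rest of the way.

```bash
python3 -m inch '{"linear":[[0,0,1],[0,0,2],[0,0,3],[0,0,4],[0,0,4.5],[0,0,5],[0,0,5],[0,0,5]],"twist":[[0,0,0],[0,0,0],[0,0,0],[0,0,0],[0,0,0],[0,0,0],[0,0,0],[0,0,0]]}' -1 70
python3 - <<'E'
from h import *
c=cap("wrist");P=cloud(c);zz=P[...,2]
print(np.nanmedian(zz[160:240,165:185]),np.nanmedian(zz[160:240,325:345]),np.nanmedian(zz[145:152,180:330]))
E
```

```text
clock: 9.35
eef_pos: [0.5559, -0.0787, 0.0993]
ee_rot: [1.0, -0.025, 0.0, 0.0]
wrist_force: [0.4, 0.3, -3.3]
grip_width: 0.092
gripper_force: 68.7
0.08017351207208012 0.08019059338798631 0.08019346379884139
```

```bash
python3 -m inch '{"linear":[[0,0,0.3],[0,0,0.6],[0,0,0.9],[0,0,1],[0,0,1],[0,0,1],[0,0,1],[0,0,1]],"twist":[[0,0,0],[0,0,0],[0,0,0],[0,0,0],[0,0,0],[0,0,0],[0,0,0],[0,0,0]]}' -1 70
```

```text
clock: 10.4
eef_pos: [0.5559, -0.0787, 0.0993]
ee_rot: [1.0, -0.025, 0.0, 0.0]
wrist_force: [-2.8, 1.2, 6.2]
grip_width: 0.086
gripper_force: 69.3
```

The cover is seated: the wrist force changed sign at constant height. I'll release, lift clear, and move over the knob to look.

```bash
python3 -m inch '{"linear":[[0,0,-0.5],[0,0,-0.5],[0,0,-0.5],[0,0,-0.5],[0,0,-0.5],[0,0,-2],[0,0,-8],[0,0,-20]],"twist":[[0,0,0],[0,0,0],[0,0,0],[0,0,0],[0,0,0],[0,0,0],[0,0,0],[0,0,0]]}' 0 70
python3 -m inch '{"linear":[[0,0,-30],[0,0,-70],[0,-25,-90],[0,-60,-100],[0,-95,-100],[0,-120,-100],[0,-130,-100],[0,-130,-100]],"twist":[[0,0,0],[0,0,0],[0,0,0],[0,0,0],[0,0,0],[0,0,0],[0,0,0],[0,0,0]]}' 1
python3 - <<'E'
from h import *
from plant import ctrl
s=ctrl.sense();M=R.from_quat(s["ee_rot"]).as_matrix();print(s["eef_pos"])
c=cap("wrist");save(c,"w5.png");P=cloud(c);z=P[...,2]
m=(z>.098)&(z<.115)&(np.hypot(P[...,0]-.562,P[...,1]-.051)<.04);Q=P[m]
ctr,rad=cv2.minEnclosingCircle(Q[:,:2].astype(np.float32));print("knob",len(Q),ctr,rad,np.median(Q[:,2]),"px",np.argwhere(m).mean(0)[::-1])
print("move",M.T@(np.r_[ctr,.091]-s["eef_pos"])*1000)
for a,b in((-1,1),(-1,-1),(1,1),(1,-1)):
    ax=np.array([.9987,-.0515]);ay=np.array([.0515,.9987]);q=np.array([.556,-.0795])+a*.035*ax+b*.03*ay
    k=np.hypot(P[...,0]-q[0],P[...,1]-q[1])<.006;print("plate z",k.sum(),np.nanmedian(z[k]))
E
```

```text
clock: 11.4
eef_pos: [0.5556, -0.0786, 0.1186]
ee_rot: [1.0, -0.026, -0.0, -0.0]
wrist_force: [-0.0, 0.0, 1.0]
grip_width: 0.502
gripper_force: 0.0
clock: 12.4
eef_pos: [0.5626, 0.0513, 0.2188]
ee_rot: [1.0, -0.025, 0.0, 0.0]
wrist_force: [-0.3, 0.4, 1.0]
grip_width: 1.001
gripper_force: 0.0
[0.56259807 0.05128546 0.21875808]
knob 2042 (0.5632087588310242, 0.0502510592341423) 0.02017497457563877 0.10661577774984929 px [255.96180215 193.50342801]
move [  0.58208068   0.95333828 127.75884515]
plate z 134 0.07997764765407325
plate z 129 0.08003561388637964
plate z 166 0.08022172473087283
plate z 156 0.08015246968287451
```

View pics/w5.png

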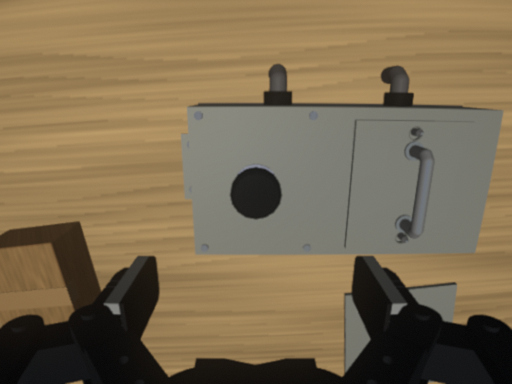

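The view shows the cover flat on the box (all four corners level), both pins through its holes at (417,132) and (401,238), and the knob at (256,193). I'll descend and grip the head.

```bash
python3 -m inch '{"linear":[[0.5,1,15],[0.5,1,40],[0.5,1,65],[0.5,1,88],[0.5,1,105],[0.5,1,117],[0.5,1,124],[0.5,1,126]],"twist":[[0,0,0],[0,0,0],[0,0,0],[0,0,0],[0,0,0],[0,0,0],[0,0,0],[0,0,0]]}' 1
python3 -m inch '{"linear":[[0,0,0],[0,0,0],[0,0,0],[0,0,0],[0,0,0],[0,0,0],[0,0,0],[0,0,0]],"twist":[[0,0,0],[0,0,0],[0,0,0],[0,0,0],[0,0,0],[0,0,0],[0,0,0],[0,0,0]]}' -1 60
```

```text
clock: 13.45
eef_pos: [0.5631, 0.05, 0.0921]
ee_rot: [1.0, -0.026, 0.0, 0.0]
wrist_force: [-0.0, 0.8, 0.2]
grip_width: 1.0
gripper_force: 0.0
clock: 14.45
eef_pos: [0.5634, 0.051, 0.0935]
ee_rot: [1.0, -0.026, 0.001, -0.001]
wrist_force: [-0.3, 3.5, 4.9]
grip_width: 0.433
gripper_force: 59.6
```

```bash
python3 -m inch '{"linear":[[0,0,-2],[0,0,-4],[0,0,-6],[0,0,-8],[0,0,-10],[0,0,-12],[0,0,-12.5],[0,0,-12.5]],"twist":[[0,0,0],[0,0,0],[0,0,0],[0,0,0],[0,0,0],[0,0,0],[0,0,0],[0,0,0]]}' -1 60
```

```text
clock: 15.45
eef_pos: [0.5634, 0.051, 0.1056]
ee_rot: [1.0, -0.026, 0.001, -0.001]
wrist_force: [0.5, 4.9, 4.0]
grip_width: 0.434
gripper_force: 61.7
```

Release it and lift clear to see whether it stays out.

```bash
python3 -m inch '{"linear":[[0,0,0],[0,0,0],[0,0,0],[0,0,0],[0,0,0],[0,0,0],[0,0,0],[0,0,0]],"twist":[[0,0,0],[0,0,0],[0,0,0],[0,0,0],[0,0,0],[0,0,0],[0,0,0],[0,0,0]]}' 1
python3 -m inch '{"linear":[[0,0,-10],[0,0,-30],[0,0,-55],[0,0,-80],[0,0,-100],[0,0,-113],[0,0,-113],[0,0,-113]],"twist":[[0,0,0],[0,0,0],[0,0,0],[0,0,0],[0,0,0],[0,0,0],[0,0,0],[0,0,0]]}' 1
python3 - <<'E'
from h import *
c=cap("wrist");P=cloud(c);z=P[...,2]
k=np.hypot(P[...,0]-.5632,P[...,1]-.0503)<.014;print(np.nanmedian(z[k]))
E
```

```text
clock: 16.45
eef_pos: [0.563, 0.0501, 0.1048]
ee_rot: [1.0, -0.025, -0.0, 0.0]
wrist_force: [0.3, -0.4, -0.6]
grip_width: 1.001
gripper_force: 0.0
clock: 17.45
eef_pos: [0.5624, 0.0501, 0.2172]
ee_rot: [1.0, -0.026, -0.001, -0.0]
wrist_force: [0.3, -0.2, -0.2]
grip_width: 0.998
gripper_force: 0.0
0.2820703887885848
```

Run:
```python
from h import *
c=pickle.load(open("wrist.pkl","rb"));P=cloud(c);z=P[...,2]
k=(np.hypot(P[...,0]-.5632,P[...,1]-.0503)<.014)&(z<.15);print(k.sum(),np.nanmedian(z[k]))
```

```text
1122 0.11898622377685743
```

The knob top is at 119 mm, against 107 mm before, so it stays out. I'll push it back in with the fingers shut.

```bash
python3 -m inch '{"linear":[[0,0,0],[0,0,0],[0,0,0],[0.5,0,15],[0.5,0,35],[0.5,0,55],[0.5,0,72],[0.5,0,82]],"twist":[[0,0,0],[0,0,0],[0,0,0],[0,0,0],[0,0,0],[0,0,0],[0,0,0],[0,0,0]]}' -1 40
python3 -m inch '{"linear":[[0,0,4],[0,0,7],[0,0,10],[0,0,12],[0,0,14],[0,0,16],[0,0,18],[0,0,18]],"twist":[[0,0,0],[0,0,0],[0,0,0],[0,0,0],[0,0,0],[0,0,0],[0,0,0],[0,0,0]]}'
```

```text
clock: 18.5
eef_pos: [0.5626, 0.0501, 0.134]
ee_rot: [1.0, -0.026, -0.001, -0.0]
wrist_force: [0.7, 0.5, 0.4]
grip_width: 0.0
gripper_force: 0.0
clock: 19.5
eef_pos: [0.5634, 0.0501, 0.1175]
ee_rot: [1.0, -0.026, -0.0, -0.0]
wrist_force: [-0.2, -0.0, -0.0]
grip_width: -0.004
gripper_force: 0.0
```

Zero force suggests it snapped in. I'll press 1.5 mm further to be sure, then lift and look.

```bash
python3 -m inch '{"linear":[[0,0,0.4],[0,0,0.8],[0,0,1.2],[0,0,1.5],[0,0,1.5],[0,0,1.5],[0,0,1.5],[0,0,1.5]],"twist":[[0,0,0],[0,0,0],[0,0,0],[0,0,0],[0,0,0],[0,0,0],[0,0,0],[0,0,0]]}'
python3 -m inch '{"linear":[[0,0,-5],[0,0,-20],[0,0,-45],[0,0,-70],[0,0,-90],[0,0,-102],[0,0,-102],[0,0,-102]],"twist":[[0,0,0],[0,0,0],[0,0,0],[0,0,0],[0,0,0],[0,0,0],[0,0,0],[0,0,0]]}'
python3 - <<'E'
from h import *
c=cap("wrist");P=cloud(c);z=P[...,2]
save(c,"w6.png")
k=(np.hypot(P[...,0]-.5632,P[...,1]-.0503)<.014)&(z<.15);print(k.sum(),np.nanmedian(z[k]))
for a,b in((-1,1),(-1,-1),(1,1),(1,-1)):
    ax=np.array([.9987,-.0515]);ay=np.array([.0515,.9987]);q=np.array([.556,-.0795])+a*.035*ax+b*.03*ay
    k=np.hypot(P[...,0]-q[0],P[...,1]-q[1])<.006;print("plate z",np.nanmedian(z[k]))
E
```

```text
clock: 20.5
eef_pos: [0.5636, 0.05, 0.1169]
ee_rot: [1.0, -0.025, 0.0, 0.0]
wrist_force: [-1.7, 0.9, 5.9]
grip_width: 0.002
gripper_force: 2.6
clock: 21.5
eef_pos: [0.5629, 0.0501, 0.2177]
ee_rot: [1.0, -0.026, -0.001, -0.0]
wrist_force: [-0.1, 0.6, 0.7]
grip_width: 0.004
gripper_force: 0.0
1022 0.1068337509141977
plate z 0.08021310046453023
plate z 0.08017854362860682
plate z 0.08000851204291168
plate z 0.0802373951043868
```

View pics/w6.png

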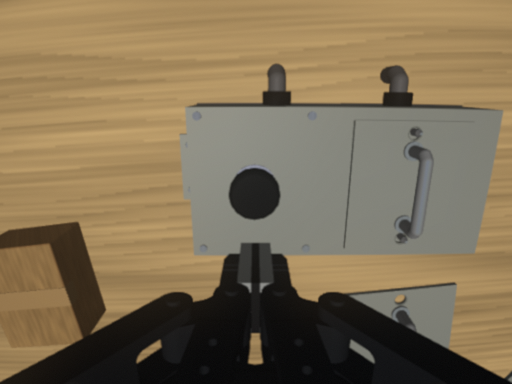

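The view shows the knob back in (top at 106.8 mm), the cover flat with its pins at (417,132) and (401,238), and the arm clear of everything.

```bash
python3 -c "
from plant import ctrl
print(ctrl.sign_off())"
```

```text
the job is handed in; nothing more can be done
None
```

The job is handed in: the cover lies flat on both locating pins, the switch stayed out at its detent when released and was then pushed fully back in (off), and the arm touched nothing else on the bench.

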